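Set the vial inspection light to suit the vial on its window

ROBOT

A 7-joint arm with a two-finger parallel gripper is mounted at the origin on a cart in front of the work surface, level with it; the furniture and walls round the work are solid. World frame = base frame: x ahead of the robot, y to its left, z up, the work surface at z = 0. Lengths are in m, angles in rad, forces in N, time in s.
With the tool pointing down it reaches from about 0.425 to 0.925 m from the base axis. Payload 6.8 kg.
Tool frame: the origin (TCP) lies at the very end of the fingers, on their centre line; the grasp point (between the pads) lies 19 mm behind it; z points along the fingers, y is the line along which they close (so a half turn about z gives the same grasp; the last joint's range is limited). The gripper opens to 85 mm and grips with 20 to 120 N. Pads are 22 mm wide; open, the fingers measure 114 mm over their backs; the gripper's body (76 mm by 85 mm) begins 54 mm behind the grasp point. The pads swing forward as they close: fully open they stand 13 mm farther back than shut.
Start: joints at [-1.258, 0.477, 0.022, 1.555, -0.011, 1.109, -0.083], TCP at [0.276, 0.616, 0.204] pointing down, gripper open.
Joint ranges: [-2.96, 2.96], [-0.34, 2.1], [-1.41, 1.46], [0.24, 2.44], [-1.37, 4.51], [0.17, 1.92], [-2.96, 2.96]. Speed limits (rad/s): [2.39, 2.39, 3.14, 3.14, 3.14, 3.14, 3.14].

INTERFACE

Orientations are given as a unit quaternion [w, x, y, z].
In Python, from station import bot gives the robot as it stands.
- The arm moves only by the tool jog_arm, never from a script. Its argument "motion" is a list of rows, each a list of 7 numbers: the turn, a rotation vector about the tool's x, y, z in rad, then the shift along the tool's x, y, z in mm, then the finger opening in mm, from 0 to 85.4. A call has 1 to 10 rows; each row is the pose to reach, as a shift and turn from the pose commanded when the call began, along the tool's axes at that moment; what a row does not reach only later rows make up. A row lasts 1/8 s, in which the tool goes at most 62.5 mm and 10.7 degrees, less where a joint would pass 70% of its speed; a pose out of reach is approached as far as the arm can. A call with a gripper value outside its range is refused whole. The fingers move at their own pace and stop on an object; "grip_force" is the grip in N (left out, the last holds). Time passes only in rows, so rows that repeat a pose let the fingers close. It gives the time, the measured TCP pose, the force, the opening and the grip force at its end, in the units of the state.
- bot.get_obs(): the state, without advancing time (a new reading comes with each control period).
- bot.read_camera(name): name is "scene" or "top" or "wrist"; returns a dict with "pixels" (400x640x3 uint8, red, green, blue), "camera_matrix" (3x3 intrinsics, pixels), "T" (4x4, takes a point from camera to world coordinates); the wrist camera has in their place "tool_from_camera" (4x4, takes a point from camera to tool coordinates, whose origin is the TCP and whose axes are the flange's). Camera axes: x right, y down, z forward; pixel columns grow to the right and rows downward; lengths in m; the calibration is good to about 2 mm. The wrist camera is an equidistant fisheye: a pixel r from the principal point sees the ray r / f radians off the axis. A picture is of the moment at which its call begins: read the wrist's pose just before it. There is no depth.
- bot.hand_in(): hands the job in; it is judged then, once.
Trained networks look in a picture, given as the dict that the camera call returned (one of the last four; its "shot" number tells which), for a name from the list of things; names that differ only in an ending like _2 or _b are one class to them, and where a whole thing is asked for, a point or a joint stands for the part that bears it (a point fixed in the world has none). Each returns a list of dicts, best first, with "score" (0 to 1); they miss things now and then, are a little off and sometimes report something else, mostly with a low value. They report only what shows in the picture. A call takes as long as a camera call. They do not tell look-alikes from the thing itself.
- bot.spot_in(thing, picture): "xy" ([column, row] in pixels, amid what is visible of it).
- bot.tip_of(thing, picture): "xy" ([column, row] in pixels: a listed point, or the origin of a listed thing).
The state is a dict: "t": time; "q": joint angles; "joint_vel": joint speeds; "joint_torque": joint torques, N m; "eef_pos": TCP position; "tool_rot": TCP orientation; "contact_force": force on the tool from outside, world axes, zero at the start; "torque": the same for the moment, N m; "gripper_width": opening from 0.0 (shut) to 1.0 (fully open); "grasp_force": force on a finger pad.
Only numpy, scipy, OpenCV 4.12 (cv2) and the standard library are available. Lean on these libraries where they do the work, as an engineer would, in place of code of your own. Each camera call takes 0.05 s, during which the arm holds its last target. There are 200 camera calls.

TASK

One of three vials stands on the bright round window of the vial inspection light. With the fingertips, gently push the orange-topped lever of the ring round its arc, without gripping it, until its pointer stands at the scale mark of the same colour as that vial's cap (red, white or green); then press the blue button down and let it come back up, with the pointer still at that mark. Press the button only after the pointer is set, and leave the vials and the things round the light where they stand.

Things in the scene. Friction and masses are not known exactly. Their poses are not given: they have to be found in the camera images.
- viewer: The vial inspection light: a fixed, flat white housing with a dark top, 30 mm high. Origin at worktop level on the ring's axis, under the window's centre. It reaches from x = -125 (front edge, nearest the robot) to +70 mm and y = -145 to +145 mm, with a 130 mm wide shelf behind to x = +125 mm. One vial stands on the window; the other two wait on grey spots at x = 98, y = +35 and -35 mm.
- window_center (a point): Centre of the round, cream-white lit window, 66 mm across, 30 mm above the worktop, on the ring's turning axis. The vial that counts stands here, within 5 mm of the centre; which of the three it is varies.
- spot_ring: Black ring round the window, 100 mm across, 40 mm high over the worktop, with a lever. Origin as the housing's, z up, x along the lever outward. The lever's bar is 10 mm wide, top 40 mm high. It turns from 1.15 rad left of the housing's -x to 1.15 rad right; it starts 0.15 to 0.65 rad from the left end, all marks lie anticlockwise from there (seen from above). It stays where left; 1.5 N at the post moves it.
- lever_post (a point): On the axis of the lever's upright orange post, 80 mm from the turning axis, 54 mm above the worktop. The post is 12 mm thick, its top 68 mm above the worktop.
- pointer_tip (a point): Tip of the lever's orange pointer, 97 mm from the turning axis, 36 mm above the worktop.
- mark_red (a point): Where the pointer tip stands when it is exactly at the red mark (a flat coloured bar 10 mm wide and 20 mm long, lying radially just outside the pointer's path). First mark from the left seen by the robot: 0.30 rad to the left of the housing's -x direction about window_center.
- mark_white (a point): The same for the white mark, the middle one, 0.20 rad to the right of the housing's -x direction.
- mark_green (a point): The same for the green mark, the last to the right, 0.70 rad to the right of the housing's -x direction.
- lamp_button_top (a point): Centre of the top of the blue push button (26 mm across) near the right end of the housing, at x = -5, y = -118 mm of the housing, 52 mm above the worktop when up. Moves with the button.
- lamp_button (a joint): Travel of the blue button: 0 up, 0.006 m fully down. Spring return; fully down takes about 5 N. Counts as pressed beyond 4 mm.
- vial_a: Small amber vial with a red cap, 21 mm across, 48 mm high, standing loose. Origin at the centre of its underside.
- vial_c: Small clear vial with a white cap and grey band, 25 mm across, 56 mm high, standing loose. Origin at the centre of its underside.
- vial_d: Small clear vial with a green cap and band, 25 mm across, 56 mm high, standing loose. Origin at the centre of its underside.
- wallet: Black zip wallet, 116 x 180 x 42 mm, lying on the worktop at the right; bystander. Origin at the centre of its underside.
- spray: White spray bottle, 45 mm across, 206 mm high, standing at the left; bystander. Origin at the centre of its underside.
- gel: White and blue gel tube, 43 x 61 x 180 mm, standing on its cap at the left; bystander. Origin at the centre of its underside.
Not all that is in view belongs to the job. What is shaped like the vial_d but purple is not meant.

How it is judged:
On the way, in this order (a step that is already met when the one before it is completed fails the run):
1. the pointer rests at the mark of the colour of the cap on the window (((horizontal distance between vial_a and window_center below 0.025 m and horizontal distance between pointer_tip and mark_red below 0.007 m) or (horizontal distance between vial_c and window_center below 0.025 m and horizontal distance between pointer_tip and mark_white below 0.007 m) or (horizontal distance between vial_d and window_center below 0.025 m and horizontal distance between pointer_tip and mark_green below 0.007 m)) and angular speed of spot_ring below 0.05 rad/s), for 0.3 s.
2. the blue button is pressed down (value of joint lamp_button above 0.004 m), for 0.05 s.
3. the button is let up again (value of joint lamp_button below 0.001 m), for 0.1 s.
At the end, for the whole second after the job is handed in: The pointer tip rests within 7 mm of the mark of the same colour as the cap of the vial on the window, the button is up again, the three vials stand upright and at rest within 12 mm of where they stood, and the wallet, spray bottle and gel tube are within 20 mm of where they stood (all of step 1 and value of joint lamp_button below 0.001 m and linear speed of each of vial_a, vial_c, vial_d below 0.02 m/s and angle between each of vial_a, vial_c, vial_d's own z axis and vertical below 0.15 rad and distance of each of vial_a, vial_c, vial_d from where it was at the start of the episode below 0.012 m and distance of each of wallet, spray, gel from where it was at the start of the episode below 0.02 m); the robot touches nothing.
It fails at once if the button is pressed while the pointer is not at the right mark (value of joint lamp_button above 0.004 m and not ((horizontal distance between vial_a and window_center below 0.025 m and horizontal distance between pointer_tip and mark_red below 0.007 m) or (horizontal distance between vial_c and window_center below 0.025 m and horizontal distance between pointer_tip and mark_white below 0.007 m) or (horizontal distance between vial_d and window_center below 0.025 m and horizontal distance between pointer_tip and mark_green below 0.007 m))).
It fails at once if the lever is gripped or forced (more than 25 N between the fingers and the ring) (contact force between the fingers and spot_ring above 25 N).
It fails at once if a vial is moved, lifted or tipped (distance of any of vial_a, vial_c, vial_d from where it was at the start of the episode above 0.012 m or angle between any of vial_a, vial_c, vial_d's own z axis and vertical above 0.35 rad).
It fails at once if the wallet, spray bottle or gel tube is moved (distance of any of wallet, spray, gel from where it was at the start of the episode above 0.02 m).
It also fails if it takes over 42 s, if anything falls off the work surface, if the arm or the gripper's body presses on something with over 40 N, if the wrist force passes 120 N, or if a joint passes its speed limit or range.

## Working session

There is one attempt and no reset: what is moved stays moved. The work goes in short steps, Python scripts to look and compute and a tool call to move; the robot and the scene stay as the last step left them, time stands still between calls to the robot, and variables do not carry over. Pictures are saved under pics/ and viewed, at most 10 in all, crops included, and the job is handed in when it is done.

Besides the shell and the picture viewer there is one more tool, called after ">>>" as name([rows], argument=value, ...), one row to a line, values as JSON. jog_arm: Moves the arm, as the interface text tells. Its arguments: {"type":"object","properties":{"motion":{"type":"array"},"grip_force":{"type":"number"}},"required":["motion"]}

```bash
mkdir -p pics; cat > h.py <<'E'
import numpy as np, cv2
from station import bot
def ray(p,xy):
    K=p["camera_matrix"]; T=np.array(p["T"]); d=np.linalg.inv(K)@[xy[0],xy[1],1]
    return T[:3,3],T[:3,:3]@d
def at_z(p,xy,z):
    o,d=ray(p,xy); return o+d*(z-o[2])/d[2]
E
python3 - <<'E'
from h import *
o=bot.get_obs(); print(o["t"],o["eef_pos"],o["tool_rot"])
Z=dict(viewer=0,window_center=.03,lever_post=.054,pointer_tip=.036,mark_red=.036,mark_white=.036,mark_green=.036,lamp_button_top=.052,vial_a=.03,vial_c=.03,vial_d=.03,wallet=0,spray=0,gel=0)
for n in ("top","scene"):
    p=bot.read_camera(n); cv2.imwrite(f"pics/{n}1.png",p["pixels"][:,:,::-1])
    for k,z in Z.items():
        r=bot.tip_of(k,p)[:2]
        print(n,k,[(np.round(x["xy"]),round(x["score"],2),np.round(at_z(p,x["xy"],z),3)[:2]) for x in r])
print(bot.get_obs()["t"])
E
```

```text
0.0 [0.27552272 0.61549575 0.20282377] [-1.18466429e-04  2.08866874e-01  9.77943649e-01 -9.13744470e-04]
top viewer [(array([278., 210.]), 0.75, array([0.533, 0.109]))]
top window_center [(array([275., 206.]), 0.65, array([0.541, 0.114]))]
top lever_post [(array([271., 176.]), 0.44, array([0.643, 0.115]))]
top pointer_tip [(array([258., 230.]), 0.56, array([0.464, 0.184]))]
top mark_red [(array([274., 230.]), 0.68, array([0.459, 0.129]))]
top mark_white [(array([290., 231.]), 0.67, array([0.447, 0.075])), (array([275., 208.]), 0.45, array([0.532, 0.117]))]
top mark_green [(array([300., 218.]), 0.58, array([0.487, 0.035])), (array([258., 233.]), 0.44, array([0.457, 0.185]))]
top lamp_button_top [(array([278., 210.]), 0.59, array([0.52 , 0.104])), (array([305., 193.]), 0.39, array([0.566, 0.004]))]
top vial_a [(array([300., 156.]), 0.41, array([0.708, 0.005])), (array([215., 195.]), 0.41, array([0.61 , 0.319]))]
top vial_c [(array([300., 156.]), 0.41, array([0.708, 0.005])), (array([215., 195.]), 0.41, array([0.61 , 0.319]))]
top vial_d [(array([300., 156.]), 0.41, array([0.708, 0.005]
[... 818 characters left out ...]
))]
scene mark_green [(array([284., 207.]), 0.7, array([0.538, 0.126]))]
scene lamp_button_top [(array([324., 212.]), 0.38, array([0.564, 0.004]))]
scene vial_a [(array([303., 191.]), 0.64, array([0.639, 0.125])), (array([244., 183.]), 0.56, array([0.576, 0.303]))]
scene vial_c [(array([303., 191.]), 0.64, array([0.639, 0.125])), (array([244., 183.]), 0.56, array([0.576, 0.303]))]
scene vial_d [(array([303., 191.]), 0.64, array([0.639, 0.125])), (array([244., 183.]), 0.56, array([0.576, 0.303]))]
scene wallet [(array([457., 293.]), 0.76, array([ 0.529, -0.409]))]
scene spray [(array([229., 174.]), 0.8, array([0.62 , 0.406]))]
scene gel [(array([197., 194.]), 0.67, array([0.483, 0.419]))]
1.5
```

```bash
python3 - <<'E'
import cv2,numpy as np
a=cv2.imread("pics/top1.png")[140:260,180:340]; b=cv2.imread("pics/scene1.png")[140:260,190:350]
cv2.imwrite("pics/c1.png",np.vstack([cv2.resize(x,None,fx=3.8,fy=2.5*1,interpolation=2) if 0 else cv2.resize(x,(400*1,300),interpolation=2) for x in (a,b)]))
E
```

```text
(no output)
```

View pics/c1.png

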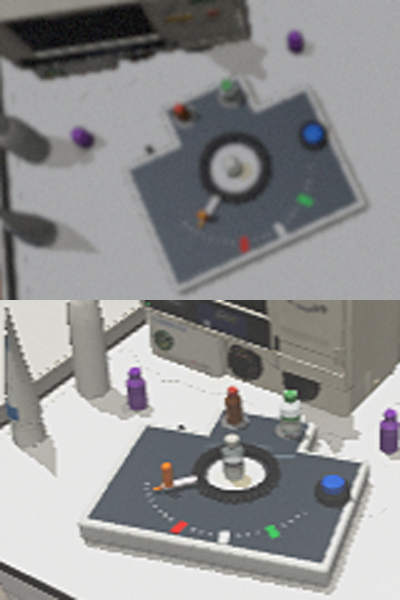

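View pics/scene1.png

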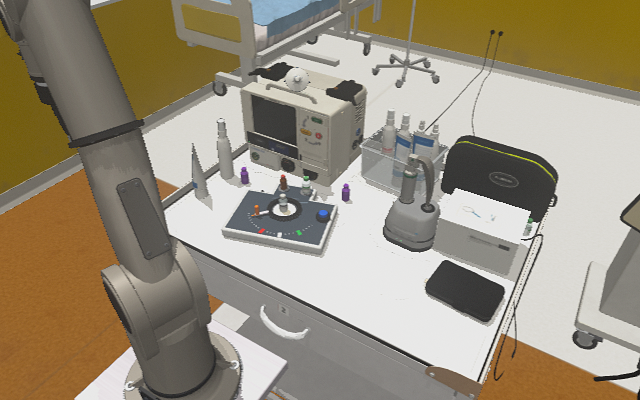

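The cap on the window is white: the red and green vials stand on the rear spots (crops roughly (181,112) and (228,90) in the top view). So the target is the white mark, at top pixel ≈(292,232). Next I fit the housing pose from colour blobs in both views.

```bash
cat >> h.py <<'E'
from scipy.optimize import least_squares
def proj(p,X):
    T=np.array(p["T"]); c=(np.asarray(X)-T[:3,3])@T[:3,:3]; u=c@np.array(p["camera_matrix"]).T
    return u[...,:2]/u[...,2:]
def blob(p,lo,hi,near,rad):
    h=cv2.cvtColor(p["pixels"],cv2.COLOR_RGB2HSV); m=cv2.inRange(h,np.array(lo),np.array(hi))
    Y,X=np.nonzero(m); k=np.hypot(X-near[0],Y-near[1])<rad
    return (np.array([X[k].mean(),Y[k].mean()]),k.sum()) if k.any() else (None,0)
E
python3 - <<'E'
from h import *
G=[(-110*0,0,0)]
near={"top":dict(red=(278,237),green=(302,220),blue=(305,194),orange=(261,227)),
      "scene":dict(red=(190+180/2.5,140+227/2.5),green=(190+273/2.5,140+232/2.5),blue=(190+333/2.5,140+185/2.5),orange=(190+167/2.5,140+172/2.5))}
C=dict(red=((0,150,80),(7,255,255)),green=((50,120,60),(80,255,255)),blue=((100,150,80),(125,255,255)),orange=((8,120,80),(20,255,255)))
obs=[]
for n in("top","scene"):
    p=bot.read_camera(n)
    for c,(lo,hi) in C.items():
        xy,k=blob(p,lo,hi,near[n][c],7); print(n,c,xy,k)
        if xy is not None and c!="orange": obs.append((p,c,xy))
def pts(v):
    x,y,a,r=v; R=np.array([[np.cos(a),-np.sin(a)],[np.sin(a),np.cos(a)]])
    l=dict(red=(-r*np.cos(.3),r*np.sin(.3),.031),green=(-r*np.cos(.7),-r*np.sin(.7),.031),blue=(-.005,-.118,.050))
    return {k:np.r_[R@q[:2]+[x,y],q[2]] for k,q in l.items()}
s=least_squares(lambda v:np.concatenate([proj(p,pts(v)[c])-xy for p,c,xy in obs]),[.54,.114,.3,.11],x_scale=.01)
print(s.x,s.fun.round(1)); print(pts(s.x))
E
```

```text
top red [277.5 237.5] 8
top green [301.66666667 219.6       ] 15
top blue [304.75 193.  ] 48
top orange [260.5 226. ] 10
scene red [261.  230.5] 16
scene green [298.42105263 232.05263158] 19
scene blue [322.85714286 212.17142857] 35
scene orange [256.375  209.5625] 32
[0.53653341 0.12235823 0.29721222 0.10777393] [-0.5  0.7 -0.5  0.7 -0.5  0.5  0.8 -0.2  0.7 -0.2  0.5 -0. ]
{'red': array([0.4287599 , 0.12265868, 0.031     ]), 'green': array([0.47805031, 0.03183228, 0.031     ]), 'blue': array([0.56630961, 0.00806747, 0.05      ])}
```

```bash
cat >> h.py <<'E'
from scipy.spatial.transform import Rotation as Ro
C=np.array([.5365,.1224]); YAW=.297
def rows(tg,o=None):
    "tg: list of (x,y,z,phi) ; phi=world angle of the tool's -y, tool down"
    o=o or bot.get_obs(); R0=Ro.from_quat(np.roll(o["tool_rot"],-1)); p0=np.array(o["eef_pos"])
    for x,y,z,f in tg:
        yv=-np.array([np.cos(f),np.sin(f),0]); zv=np.array([0,0,-1.]); R=Ro.from_matrix(np.c_[np.cross(yv,zv),yv,zv])
        print((R0.inv()*R).as_rotvec().round(3),(R0.inv().apply(np.array([x,y,z])-p0)*1000).round(1))
def behind(a,off,z,r=.08):
    "tool pose off metres clockwise of the post at housing lever angle a (rad right of -x)"
    th=np.pi+a+YAW; u=np.array([np.cos(th),np.sin(th)]); t=np.array([-u[1],u[0]])
    q=C+r*u-off*t; return (*q,z,(th+np.pi/2)%(2*np.pi))
E
python3 - <<'E'
from h import *
rows([(.30,.42,.30,np.radians(240)),behind(-1.0,.045,.20)]); print(behind(-1,.045,.2))
E
```

```text
[ 0.    -0.     0.103] [-102.3 -169.1  -96.2]
[ 0.    -0.     0.282] [-375.4 -278.6    3.8]
(np.float64(0.5045604313853558), np.float64(0.2084515192004792), 0.2, 4.00938898038469)
```

>>> jog_arm([
  [0,0,0.1,-30,-40,-50,0],
  [0,0,0.1,-60,-90,-96,0],
  [0,0,0.1,-100,-130,-100,0],
  [0,0,0.15,-150,-170,-100,0],
  [0,0,0.2,-205,-195,-95,0],
  [0,0,0.25,-260,-220,-75,0],
  [0,0,0.28,-315,-250,-45,0],
  [0,0,0.28,-370,-278,-10,0],
  [0,0,0.28,-375,-279,4,0],
  [0,0,0.28,-375,-279,4,0],
], grip_force=40)

```text
t: 2.85
eef_pos: [0.5041, 0.2052, 0.198]
tool_rot: [-0.001, 0.345, 0.938, -0.002]
contact_force: [-0.1, -0.0, 0.5]
gripper_width: 0.001
grasp_force: 0.0
```

```bash
cat >> h.py <<'E'
def wproj_ray(p,o,xy,z):
    K=np.array(p["camera_matrix"]); d=np.array([(xy[0]-K[0,2])/K[0,0],(xy[1]-K[1,2])/K[1,1]]); th=np.hypot(*d)
    v=np.r_[d/th*np.sin(th),np.cos(th)]; R=Ro.from_quat(np.roll(o["tool_rot"],-1)).as_matrix(); M=np.array(p["tool_from_camera"])
    w=R@M[:3,:3]@v; c=R@M[:3,3]+o["eef_pos"]; return c+w*(z-c[2])/w[2]
E
python3 - <<'E'
from h import *
o=bot.get_obs(); p=bot.read_camera("wrist"); cv2.imwrite("pics/w1.png",p["pixels"][:,:,::-1])
print(o["t"],o["eef_pos"],o["tool_rot"],o["gripper_width"],o["contact_force"])
for k,z in dict(lever_post=.054,pointer_tip=.036,mark_red=.036,mark_white=.036,mark_green=.036,window_center=.03,lamp_button_top=.052).items():
    for x in bot.tip_of(k,p)[:2]:
        print(k,np.round(x["xy"]),round(x["score"],2),wproj_ray(p,o,x["xy"],z).round(4)[:2])
E
```

```text
2.85 [0.50406857 0.20521149 0.19803733] [-7.83696771e-04  3.45492361e-01  9.38419540e-01 -1.78390899e-03] 0.001423285026197159 [-0.07407317 -0.01359905  0.51517821]
lever_post [273. 178.] 0.94 [0.4728 0.1729]
pointer_tip [268. 164.] 0.93 [0.4594 0.1753]
mark_red [223. 179.] 0.86 [0.4378 0.1235]
mark_white [208. 213.] 0.89 [0.4539 0.0796]
mark_white [109. 366.] 0.29 [ 0.5222 -0.344 ]
mark_green [204. 250.] 0.7 [0.4842 0.0392]
window_center [282. 243.] 0.67 [0.5416 0.1197]
```

View pics/w1.png

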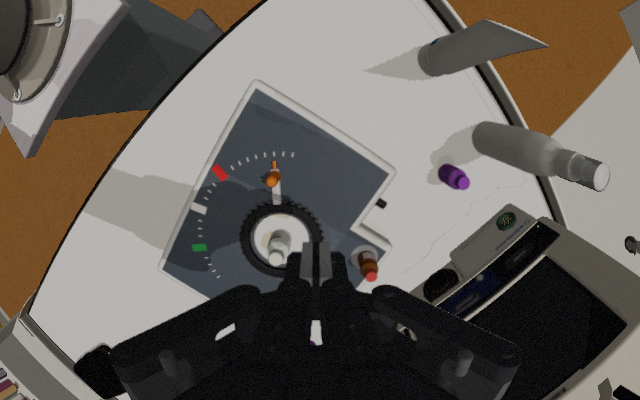

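```bash
python3 - <<'E'
from h import *
rows([behind(-.93,.040,.12),behind(-.93,.040,.046)])
print("arc"); import h
a=np.array([behind(-.93,.040,.046)]); 
o=bot.get_obs(); x,y,z,f=behind(-.93,.040,.046)
yv=-np.array([np.cos(f),np.sin(f),0]);zv=np.array([0,0,-1.])
q=Ro.from_matrix(np.c_[np.cross(yv,zv),yv,zv]).as_quat()
rows([behind(t,.0205,.046) for t in np.linspace(-.93,.1,10)],dict(eef_pos=[x,y,z],tool_rot=np.roll(q,1)))
E
```

```text
[ 0.001  0.    -0.066] [  1.6 -11.1  80.5]
[ 0.001  0.    -0.066] [  1.6 -11.2 154.5]
arc
[0. 0. 0.] [  0.  -19.5   0. ]
[ 0.     0.    -0.114] [  1.8 -28.8   0. ]
[ 0.     0.    -0.229] [  2.6 -38.2   0. ]
[ 0.     0.    -0.343] [  2.2 -47.6   0. ]
[ 0.     0.    -0.458] [  0.8 -57.    0. ]
[ 0.     0.    -0.572] [ -1.6 -66.1   0. ]
[ 0.     0.    -0.687] [ -5.1 -74.9   0. ]
[ 0.     0.    -0.801] [ -9.6 -83.2   0. ]
[ 0.     0.    -0.916] [-15.  -90.9   0. ]
[ 0.    0.   -1.03] [-21.2 -98.    0. ]
```

>>> jog_arm([
  [0,0,-0.066,1,-11,40,0],
  [0,0,-0.066,1.5,-11,85,0],
  [0,0,-0.066,1.5,-11,120,0],
  [0,0,-0.066,1.5,-11,145,0],
  [0,0,-0.066,1.5,-11,153,0],
  [0,0,-0.066,1.5,-11,153,0],
])

```text
t: 4.0
eef_pos: [0.4959, 0.2012, 0.0471]
tool_rot: [0.0, 0.312, 0.95, 0.0]
contact_force: [0.1, 0.1, 0.5]
gripper_width: -0.0
grasp_force: 0.0
```

```bash
python3 - <<'E'
from h import *
o=bot.get_obs(); p=bot.read_camera("wrist"); cv2.imwrite("pics/w2.png",p["pixels"][:,:,::-1])
print(o["t"],o["eef_pos"],behind(-.93,.04,.046),o["contact_force"])
for k,z in dict(lever_post=.054,pointer_tip=.036,mark_white=.036,window_center=.03).items():
    for x in bot.tip_of(k,p)[:1]:
        print(k,np.round(x["xy"]),round(x["score"],2),wproj_ray(p,o,x["xy"],z).round(4)[:2])
E
```

```text
4.0 [0.49591646 0.20117581 0.04708985] (np.float64(0.4956621321817933), np.float64(0.2019755524772695), 0.046, 4.07938898038469) [0.1292655  0.06550725 0.50615421]
lever_post [252. 239.] 0.94 [0.4727 0.173 ]
pointer_tip [254. 205.] 0.68 [0.4599 0.1813]
mark_white [147. 273.] 0.83 [0.4511 0.0763]
```

View pics/w2.png

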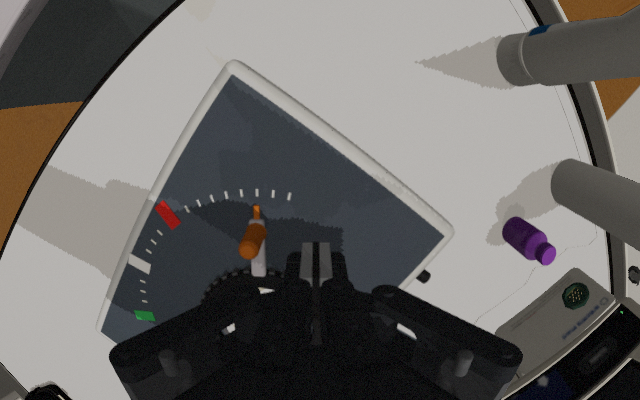

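>>> jog_arm([
  [0,0,0,0,-8,0,0],
  [0,0,0,0,-15,0,0],
  [0,0,-0.03,0.5,-21,0,0],
  [0,0,-0.08,1.3,-26,0,0],
  [0,0,-0.14,2,-31,0,0],
  [0,0,-0.2,2.4,-36,0,0],
  [0,0,-0.26,2.5,-41,0,0],
  [0,0,-0.32,2.3,-46,0,0],
  [0,0,-0.38,1.8,-51,0,0],
  [0,0,-0.44,1,-56,0,0],
])

```text
t: 5.5
eef_pos: [0.4614, 0.1559, 0.0468]
tool_rot: [-0.0, 0.096, 0.995, -0.0]
contact_force: [0.6, 0.1, -0.0]
gripper_width: 0.001
grasp_force: 0.0
```

```bash
cat >> h.py <<'E'
def look(name):
    o=bot.get_obs(); p=bot.read_camera("wrist"); cv2.imwrite(f"pics/{name}.png",p["pixels"][:,:,::-1])
    print(o["t"],np.round(o["eef_pos"],4),o["contact_force"])
    for k,z in dict(lever_post=.054,pointer_tip=.036,mark_white=.036,mark_green=.036,lamp_button_top=.052).items():
        for x in bot.tip_of(k,p)[:1]:
            w=wproj_ray(p,o,x["xy"],z)[:2]; d=C-w
            print(k,np.round(x["xy"]),round(x["score"],2),w.round(4),"a",round(np.arctan2(d[1],d[0])-YAW,3),"r",np.hypot(*d).round(4))
E
python3 - <<'E'
from h import *
look("w3"); rows([behind(t,.0205,.046) for t in (-.5,-.4,-.3,-.2,-.1,0,.1)])
E
```

```text
5.5 [0.4614 0.1559 0.0468] [ 0.5644705   0.06466352 -0.03318952]
lever_post [345. 256.] 0.62 [0.4738 0.1723] a -0.969 r 0.0801
pointer_tip [353. 223.] 0.66 [0.4617 0.1813] a -0.965 r 0.0952
mark_white [195. 233.] 0.73 [0.4497 0.077 ] a 0.185 r 0.0979
mark_green [170. 278.] 0.67 [0.4809 0.0434] a 0.66 r 0.0967
[0.    0.    0.008] [0.  2.1 0.9]
[ 0.     0.    -0.092] [ 1.7 -6.   0.9]
[ 0.     0.    -0.192] [  2.6 -14.2   0.9]
[ 0.     0.    -0.292] [  2.7 -22.4   0.8]
[ 0.     0.    -0.392] [  1.9 -30.6   0.8]
[ 0.     0.    -0.492] [  0.4 -38.7   0.8]
[ 0.     0.    -0.592] [ -2.  -46.6   0.8]
```

View pics/w3.png

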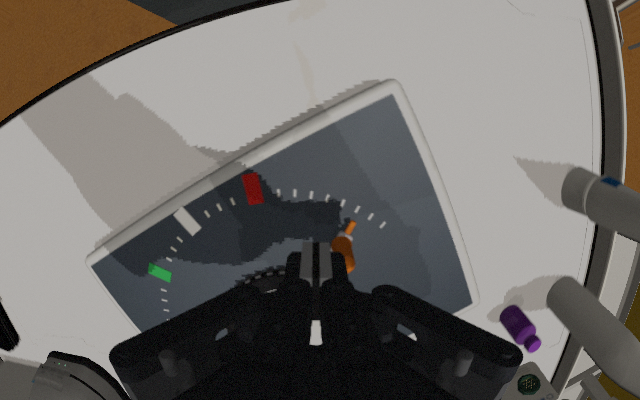

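```bash
cat >> h.py <<'E'
def wpix(p,X):
    M=np.linalg.inv(np.array(p["tool_from_camera"])); c=M[:3,:3]@np.asarray(X)+M[:3,3]; K=np.array(p["camera_matrix"])
    th=np.arctan2(np.hypot(c[0],c[1]),c[2]); return (K[0,0]*th*c[:2]/np.hypot(c[0],c[1])+K[:2,2]).round(1)
E
python3 - <<'E'
from h import *
p=bot.read_camera("wrist"); print(np.array(p["tool_from_camera"]).round(3), p["camera_matrix"][0][0])
for X in [(0,0,0),(.011,0,0),(-.011,0,0),(0,.0143,0),(0,-.0143,0),(0,0,-.02),(-.011,0,-.02),(-.011,.011,-.013),(0,0,-.06)]: print(X,wpix(p,X))
o=bot.get_obs();R=Ro.from_quat(np.roll(o["tool_rot"],-1))
for z in(.04,.054,.068): print(R.inv().apply(np.array([.4738,.1723,z])-o["eef_pos"]).round(4),wpix(p,R.inv().apply(np.array([.4738,.1723,z])-o["eef_pos"])))
cv2.imwrite("pics/w3c.png",cv2.resize(p["pixels"][200:320,250:410,::-1],(800,600),interpolation=cv2.INTER_NEAREST))
E
```

```text
[[-0.    -0.954 -0.299  0.077]
 [ 1.     0.    -0.001  0.001]
 [ 0.001 -0.299  0.954 -0.17 ]
 [ 0.     0.     0.     1.   ]] 309.70691628693146
(0, 0, 0) [313.6 237.3]
(0.011, 0, 0) [313.6 220.2]
(-0.011, 0, 0) [313.7 253.5]
(0, 0.0143, 0) [337.4 237.2]
(0, -0.0143, 0) [289.9 237.2]
(0, 0, -0.02) [313.4 252.4]
(-0.011, 0, -0.02) [313.4 269.9]
(-0.011, 0.011, -0.013) [332.6 263.7]
(0, 0, -0.06) [312.7 294.8]
[-0.0086  0.0178  0.0068] [341.8 245.1]
[-0.0086  0.0178 -0.0072] [343.6 255.3]
[-0.0086  0.0178 -0.0212] [345.6 267. ]
```

View pics/w3c.png

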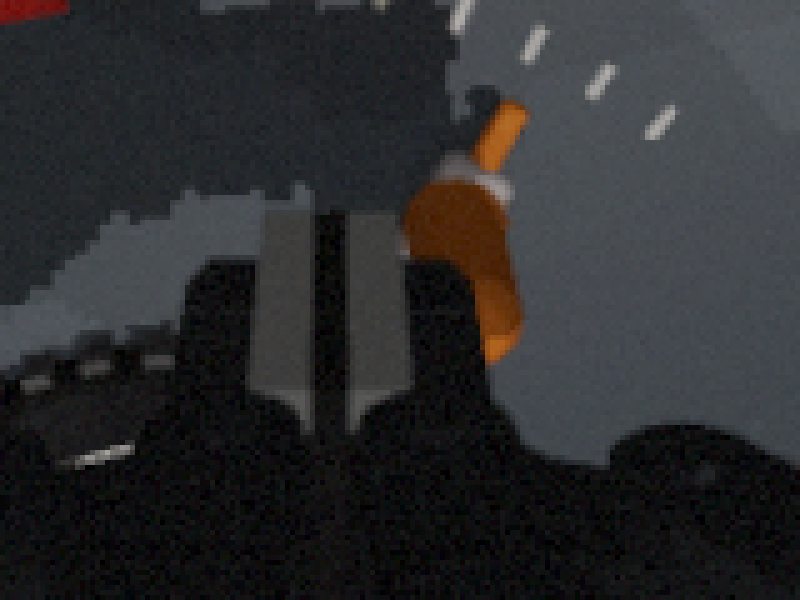

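The picture shows the lever unmoved (it still points at the 6th tick past red) and the fingers now on its other side. They seem to have passed over the post, so I check the fingertip height in the scene view.

```bash
python3 - <<'E'
from h import *
p=bot.read_camera("scene"); o=bot.get_obs(); e=np.array(o["eef_pos"])
print(proj(p,e),[proj(p,[.4735,.1725,z]).round(1) for z in(.04,.068)], proj(p,e+[0,0,.03]))
t=bot.read_camera("top")
print(proj(t,e),proj(t,[.4735,.1725,.068]))
a=cv2.resize(p["pixels"][160:250,200:340,::-1],(800,514),interpolation=cv2.INTER_NEAREST); cv2.imwrite("pics/s2.png",a)
E
```

```text
[258.8739556  215.08406641] [array([257.1, 212.7]), array([256.3, 205.1])] [258.05483832 206.83499177]
[265.38120205 229.61168945] [259.41852753 226.15064887]
```

View pics/s2.png

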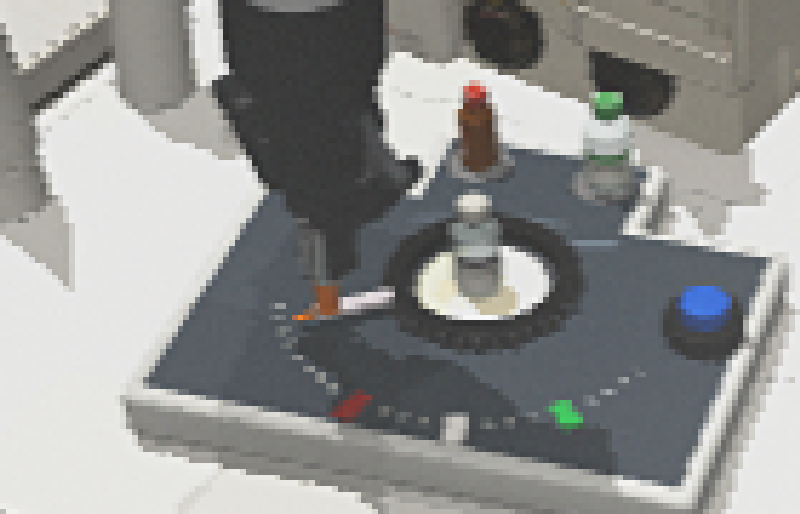

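```bash
python3 - <<'E'
from h import *
rows([behind(-.5,.0205,.075),behind(-.96,.045,.075),behind(-.96,.045,.028)])
E
```

```text
[0.    0.    0.008] [ -0.    2.1 -28.2]
[0.    0.    0.468] [-28.8  57.2 -28.2]
[0.    0.    0.468] [-28.8  57.2  18.8]
```

>>> jog_arm([
  [0,0,0,0,0,-28,0],
  [0,0,0.12,-5,15,-28,0],
  [0,0,0.24,-12,30,-28,0],
  [0,0,0.36,-20,45,-28,0],
  [0,0,0.46,-29,57,-28,0],
  [0,0,0.46,-29,57,-5,0],
  [0,0,0.46,-29,57,6,0],
  [0,0,0.46,-29,57,12,0],
  [0,0,0.46,-29,57,15,0],
  [0,0,0.46,-29,57,15,0],
])

```text
t: 7.2
eef_pos: [0.5014, 0.2066, 0.032]
tool_rot: [0.0, 0.322, 0.947, 0.0]
contact_force: [0.1, -0.4, 0.4]
gripper_width: -0.001
grasp_force: 0.0
```

```bash
python3 - <<'E'
from h import *
look("w4"); p=bot.read_camera("scene"); e=np.array(bot.get_obs()["eef_pos"])
print([(z,proj(p,e+[0,0,z]).round(1)) for z in(0,.02)])
a=cv2.resize(p["pixels"][160:250,200:340,::-1],(800,514),interpolation=cv2.INTER_NEAREST); cv2.imwrite("pics/s3.png",a)
E
```

```text
7.2 [0.5014 0.2066 0.032 ] [ 0.11208044 -0.4250601   0.36191098]
lever_post [235. 251.] 0.56 [0.4735 0.1733] a -0.976 r 0.0809
pointer_tip [236. 213.] 0.95 [0.46   0.1812] a -0.952 r 0.0965
mark_white [133. 285.] 0.92 [0.4522 0.0771] a 0.196 r 0.0957
mark_green [137. 330.] 0.77 [0.4811 0.0402] a 0.681 r 0.0991
[(0, array([253.9, 205.6])), (0.02, array([253.3, 200.3]))]
```

View pics/s3.png

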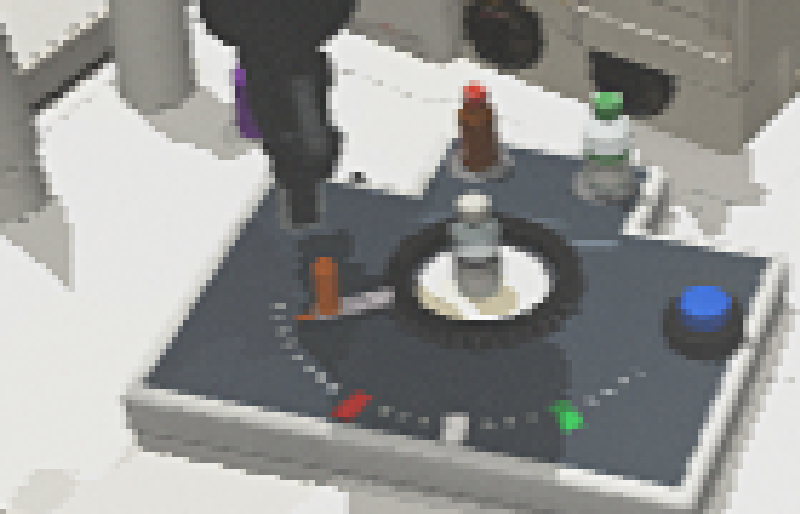

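The fingertip shows at (253,200), but the reported TCP projects to (254,206). The real tips therefore end about 20 mm above the TCP, which is why the fingers cleared the post. I allow for that offset from here on.

```bash
python3 - <<'E'
from h import *
rows([behind(-.96,.032,.026)]+[behind(t,.0205,.026) for t in (-.96,-.9,-.8,-.7,-.6,-.5,-.4)])
E
```

```text
[0.    0.    0.008] [  0.5 -12.9   6. ]
[0.    0.    0.008] [  0.6 -24.4   6. ]
[ 0.     0.    -0.052] [  1.8 -29.2   6. ]
[ 0.     0.    -0.152] [  3.  -37.3   6. ]
[ 0.     0.    -0.252] [  3.4 -45.6   6. ]
[ 0.     0.    -0.352] [  3.  -53.8   6. ]
[ 0.     0.    -0.452] [  1.7 -62.    6. ]
[ 0.     0.    -0.552] [ -0.3 -70.    6. ]
```

>>> jog_arm([
  [0,0,0,0,-4,6,0],
  [0,0,0,0.5,-11,6,0],
  [0,0,0,0.5,-18,6,0],
  [0,0,0,0.5,-23,6,0],
  [0,0,-0.04,1.5,-28,6,0],
  [0,0,-0.1,2.4,-33,6,0],
  [0,0,-0.15,3,-37,6,0],
  [0,0,-0.21,3.3,-42,6,0],
  [0,0,-0.27,3.4,-47,6,0],
  [0,0,-0.27,3.4,-47,6,0],
])

```text
t: 8.8
eef_pos: [0.47, 0.1714, 0.026]
tool_rot: [0.0, 0.191, 0.982, 0.0]
contact_force: [0.5, -0.2, 0.8]
gripper_width: 0.002
grasp_force: 0.1
```

```bash
python3 - <<'E'
from h import *
look("w5"); rows([behind(t,.0205,.026) for t in (-.68,-.5,-.4,-.3,-.2,-.1,0,.1)])
E
```

```text
8.8 [0.47   0.1714 0.026 ] [ 0.45054031 -0.22007517  0.75308781]
lever_post [281. 260.] 0.74 [0.4636 0.1557] a -0.726 r 0.0801
pointer_tip [280. 218.] 0.63 [0.4478 0.1605] a -0.703 r 0.0965
mark_white [166. 264.] 0.59 [0.4496 0.0764] a 0.19 r 0.0983
mark_green [154. 314.] 0.58 [0.4819 0.0414] a 0.681 r 0.0977
[-0.    -0.    -0.002] [-0.1 -0.1 -0.3]
[-0.    -0.    -0.182] [  2.3 -14.8  -0.3]
[-0.    -0.    -0.282] [  2.4 -23.1  -0.3]
[-0.    -0.    -0.382] [  1.8 -31.3  -0.3]
[-0.    -0.    -0.482] [  0.3 -39.4  -0.3]
[-0.    -0.    -0.582] [ -2.  -47.3  -0.3]
[-0.    -0.    -0.682] [ -5.1 -55.   -0.3]
[-0.    -0.    -0.782] [ -8.9 -62.3  -0.3]
```

>>> jog_arm([
  [0,0,-0.06,0.9,-5,0,0],
  [0,0,-0.14,1.9,-11.5,0,0],
  [0,0,-0.22,2.4,-18,0,0],
  [0,0,-0.3,2.3,-24.5,0,0],
  [0,0,-0.38,1.8,-31,0,0],
  [0,0,-0.46,0.7,-37.5,0,0],
  [0,0,-0.54,-1,-44,0,0],
  [0,0,-0.62,-3.1,-50,0,0],
  [0,0,-0.68,-5,-55,0,0],
  [0,0,-0.68,-5,-55,0,0],
])

```text
t: 10.35
eef_pos: [0.4537, 0.1184, 0.0257]
tool_rot: [-0.0, -0.147, 0.989, -0.0]
contact_force: [-0.2, 0.5, -0.5]
gripper_width: 0.003
grasp_force: 0.0
```

```bash
python3 - <<'E'
from h import *
look("w6"); rows([behind(t,.0205,.026) for t in (0,.1,.15,.2,.23,.25)])
E
```

```text
10.35 [0.4537 0.1184 0.0257] [-0.2138871   0.48516479 -0.45709573]
lever_post [275. 256.] 0.85 [0.4583 0.0993] a -0.009 r 0.0816
pointer_tip [283. 218.] 0.57 [0.4436 0.0977] a -0.037 r 0.0961
mark_white [242. 219.] 0.82 [0.451  0.0758] a 0.202 r 0.0974
mark_green [179. 252.] 0.76 [0.4856 0.0406] a 0.717 r 0.0963
lamp_button_top [125. 335.] 0.75 [0.5629 0.0076] a 1.499 r 0.1178
[-0.     0.    -0.002] [ 0.1 -0.1 -0.2]
[-0.     0.    -0.102] [ 1.7 -8.2 -0.2]
[-0.     0.    -0.152] [  2.2 -12.3  -0.2]
[-0.     0.    -0.202] [  2.6 -16.5  -0.2]
[-0.     0.    -0.232] [  2.6 -18.9  -0.2]
[-0.     0.    -0.252] [  2.7 -20.6  -0.2]
```

>>> jog_arm([
  [0,0,-0.05,0.9,-4,0,0],
  [0,0,-0.1,1.7,-8,0,0],
  [0,0,-0.14,2.1,-11.5,0,0],
  [0,0,-0.17,2.3,-14,0,0],
  [0,0,-0.19,2.5,-15.7,0,0],
  [0,0,-0.2,2.6,-16.5,0,0],
  [0,0,-0.2,2.6,-16.5,0,0],
  [0,0,-0.2,2.6,-16.5,0,0],
])

```text
t: 11.65
eef_pos: [0.4563, 0.1021, 0.0258]
tool_rot: [0.0, -0.245, 0.97, -0.0]
contact_force: [0.2, 0.7, -0.5]
gripper_width: -0.001
grasp_force: 0.4
```

```bash
python3 - <<'E'
from h import *
look("w7"); rows([behind(t,.0205,.026) for t in (.2,.23,.25)])
a=cv2.imread("pics/w7.png")[170:290,230:390]; cv2.imwrite("pics/w7c.png",cv2.resize(a,(800,600),interpolation=cv2.INTER_CUBIC))
E
```

```text
11.65 [0.4563 0.1021 0.0258] [ 0.17351974  0.73837809 -0.51562333]
lever_post [279. 256.] 0.6 [0.4636 0.0861] a 0.165 r 0.0814
pointer_tip [281. 218.] 0.72 [0.4514 0.0794] a 0.171 r 0.0953
mark_white [280. 216.] 0.64 [0.4502 0.0782] a 0.176 r 0.0969
mark_green [199. 234.] 0.71 [0.4843 0.0403] a 0.707 r 0.0972
lamp_button_top [120. 312.] 0.7 [0.564  0.0085] a 1.511 r 0.1171
[-0.     0.    -0.002] [-0.2  0.1 -0.2]
[-0.     0.    -0.032] [ 0.4 -2.3 -0.2]
[-0.     0.    -0.052] [ 0.7 -3.9 -0.2]
```

View pics/w7c.png

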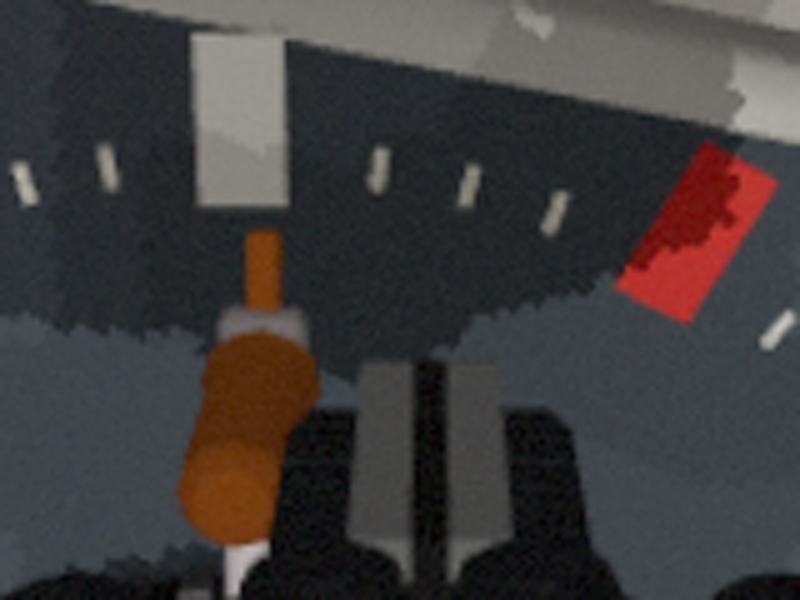

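The pointer tip (crop x≈263) is 2 mm short of the white bar's centre (x≈242), with 10 mm ≈ 95 px. One small nudge, then back off and raise.

>>> jog_arm([
  [0,0,-0.01,0.1,-0.8,0,0],
  [0,0,-0.02,0.2,-1.6,0,0],
  [0,0,-0.02,0.2,-1.8,0,0],
  [0,0,-0.02,0.2,-1.8,0,0],
  [0,0,-0.02,0.2,4,0,0],
  [0,0,-0.02,0.2,15,0,0],
  [0,0,-0.02,0.2,15,-30,0],
  [0,0,-0.02,0.2,15,-80,0],
  [0,0,-0.02,0.2,15,-100,0],
  [0,0,-0.02,0.2,15,-100,0],
])

```text
t: 13.2
eef_pos: [0.4499, 0.1161, 0.1272]
tool_rot: [0.002, -0.255, 0.967, 0.0]
contact_force: [0.1, -0.6, -0.8]
gripper_width: -0.002
grasp_force: 0.0
```

```bash
python3 - <<'E'
from h import *
look("w8"); o=bot.get_obs(); f=behind(.22,0,0)[3]
B=C+np.array([[np.cos(YAW),-np.sin(YAW)],[np.sin(YAW),np.cos(YAW)]])@[-.005,-.118]; print(B)
rows([(*B,.12,f),(*B,.05,f)])
a=cv2.imread("pics/w8.png")[130:330,180:440]; cv2.imwrite("pics/w8c.png",cv2.resize(a,(780,600),interpolation=cv2.INTER_CUBIC))
E
```

```text
13.2 [0.4499 0.1161 0.1272] [ 0.12244623 -0.56274144 -0.77749561]
lever_post [274. 198.] 0.91 [0.4652 0.0866] a 0.168 r 0.0798
pointer_tip [273. 175.] 0.85 [0.4533 0.0769] a 0.203 r 0.0949
mark_white [276. 171.] 0.76 [0.4488 0.0772] a 0.179 r 0.0987
mark_green [221. 184.] 0.78 [0.4835 0.0389] a 0.708 r 0.0989
lamp_button_top [156. 244.] 0.77 [0.5655 0.006 ] a 1.518 r 0.12
[0.56625195 0.00810292]
[ 0.    -0.002 -0.002] [ -50.1 -151.2    4.5]
[ 0.    -0.002 -0.002] [ -50.3 -151.2   74.5]
```

View pics/w8c.png

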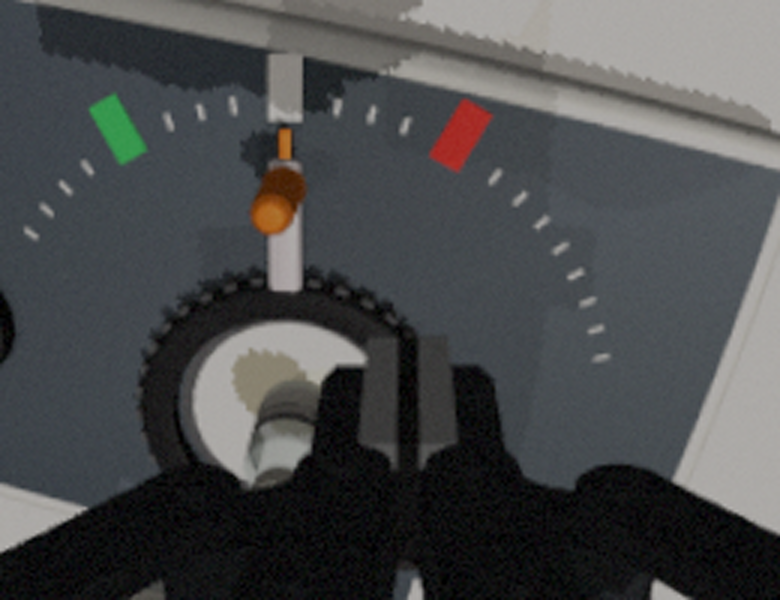

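Pointer is centred on the white bar (285,130 against 286,110 in the crop), and the vial hasn't moved. Next, the button.

>>> jog_arm([
  [0,0,0,-15,-45,0,0],
  [0,0,0,-30,-95,0,0],
  [0,0,0,-45,-140,4,0],
  [0,0,0,-50,-152,20,0],
  [0,0,0,-50,-152,55,0],
  [0,0,0,-50,-152,78,0],
  [0,0,0,-50,-152,84,0],
  [0,0,0,-50,-152,84,0],
])

```text
t: 14.5
eef_pos: [0.5668, 0.008, 0.0414]
tool_rot: [-0.001, -0.255, 0.967, 0.0]
contact_force: [-0.1, 0.9, -0.7]
gripper_width: 0.002
grasp_force: 0.0
```

>>> jog_arm([
  [0,0,0,0,0,4,0],
  [0,0,0,0,0,8,0],
  [0,0,0,0,0,10,0],
  [0,0,0,0,0,11,0],
  [0,0,0,0,0,11,0],
])

```text
t: 15.12
eef_pos: [0.5674, 0.0075, 0.0308]
tool_rot: [0.0, -0.255, 0.967, 0.0]
contact_force: [-0.3, -0.2, -0.4]
gripper_width: 0.003
grasp_force: 0.0
```

>>> jog_arm([
  [0,0,0,0,0,1.5,0],
  [0,0,0,0,0,3,0],
  [0,0,0,0,0,4,0],
  [0,0,0,0,0,4,0],
])

```text
t: 15.62
eef_pos: [0.5673, 0.0075, 0.0267]
tool_rot: [-0.0, -0.255, 0.967, 0.0]
contact_force: [0.5, 0.4, -1.2]
gripper_width: -0.003
grasp_force: 0.0
```

>>> jog_arm([
  [0,0,0,0,0,1.5,0],
  [0,0,0,0,0,3,0],
  [0,0,0,0,0,4,0],
  [0,0,0,0,0,4,0],
])

```text
t: 16.12
eef_pos: [0.5674, 0.0075, 0.0229]
tool_rot: [0.0, -0.255, 0.967, -0.0]
contact_force: [-0.1, -0.1, 1.8]
gripper_width: -0.0
grasp_force: 1.2
```

Contact begins (Fz 1.8 N). I press in further.

>>> jog_arm([
  [0,0,0,0,0,1.5,0],
  [0,0,0,0,0,3,0],
  [0,0,0,0,0,3,0],
])

```text
t: 16.5
eef_pos: [0.5674, 0.0075, 0.0198]
tool_rot: [0.0, -0.255, 0.967, 0.0]
contact_force: [0.1, 1.0, 3.7]
gripper_width: 0.003
grasp_force: 2.0
```

>>> jog_arm([
  [0,0,0,0,0,1,0],
  [0,0,0,0,0,2,0],
  [0,0,0,0,0,2.5,0],
  [0,0,0,0,0,2.5,0],
])

```text
t: 17.0
eef_pos: [0.5675, 0.0075, 0.0184]
tool_rot: [0.0, -0.255, 0.967, -0.0]
contact_force: [-4.5, 0.6, 15.8]
gripper_width: -0.001
grasp_force: 7.7
```

The button is bottomed out (15.8 N). Release, retreat, and take a last check.

>>> jog_arm([
  [0,0,0,0,0,-4,0],
  [0,0,0,0,0,-12,0],
  [0,0,0,0,0,-40,0],
  [0,0,0,0,0,-90,0],
  [0,0,0,0,0,-120,0],
  [0,0,0,0,0,-120,0],
  [0,0,0,0,0,-120,0],
])

```text
t: 17.88
eef_pos: [0.5666, 0.0075, 0.1365]
tool_rot: [-0.001, -0.255, 0.967, 0.0]
contact_force: [-0.2, -0.2, 0.1]
gripper_width: 0.001
grasp_force: 0.0
```

```bash
python3 - <<'E'
from h import *
look("w9")
p=bot.read_camera("scene"); print([(k,[np.round(x["xy"]) for x in bot.tip_of(k,p)[:1]]) for k in("pointer_tip","lamp_button_top","vial_c")])
E
```

```text
17.875 [0.5666 0.0075 0.1365] [-0.19292572 -0.19644256  0.12829486]
lever_post [450. 142.] 0.86 [0.4657 0.0858] a 0.18 r 0.0797
pointer_tip [442. 121.] 0.92 [0.4507 0.0765] a 0.194 r 0.0973
mark_white [442. 121.] 0.59 [0.4508 0.0759] a 0.2 r 0.0975
mark_green [389. 132.] 0.8 [0.4865 0.0387] a 0.736 r 0.0975
lamp_button_top [313. 192.] 0.73 [0.5644 0.0055] a 1.508 r 0.1202
[('pointer_tip', [array([283., 230.])]), ('lamp_button_top', [array([327., 212.])]), ('vial_c', [array([306., 194.])])]
```

```bash
python3 -c "
from station import bot
print(bot.hand_in())"
```

```text
the job is handed in; nothing more can be done
None
```

The job is handed in, with no verdict returned: the pointer is on the white mark, matching the white-capped vial on the window, and the blue button was then pressed fully down and released, at about 18 s of the 42 s limit.

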